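# Press two threaded inserts home on a hand press with an x-y table

## Robot

A 6-joint arm with a two-finger parallel gripper is mounted at the origin on the work surface. World frame = base frame: x ahead of the robot, y to its left, z up, the work surface at z = 0. Lengths are in m, angles in rad, forces in N, time in s.
With the tool pointing down it reaches from about 0.3 to 0.875 m from the base axis. Payload 6.4 kg.
Tool frame: the origin (TCP) lies midway between the tips of the shut fingers; the grasp point (between the pads) lies 19 mm behind it; z points along the fingers, y is the line along which they close (so a half turn about z gives the same grasp; the last joint's range is limited). The gripper opens to 85 mm and grips with 20 to 120 N. Pads are 22 mm wide; open, the fingers measure 114 mm over their backs; the gripper's body (76 mm by 85 mm) begins 54 mm behind the grasp point. The pads swing forward as they close: fully open they stand 13 mm farther back than shut.
Start: joints at [1.137, 0.181, 1.607, -0, 1.354, -0.206], TCP at [0.13, 0.56, 0.231] pointing down, gripper open.
Joint ranges: [-2.99, 2.99], [-0.89, 2.07], [0.3, 2.58], [-1.14, 4.28], [0, 2.63], [-3.12, 3.12]. Speed limits (rad/s): [2.57, 2.57, 3.01, 3.14, 3.14, 3.14].

## Interface

Orientations are given as a unit quaternion [w, x, y, z].
In Python, from bench import * gives the robot as it stands.
- The arm moves only by the tool play_rows, never from a script. Its argument "plan" is a list of rows, each a list of 3 entries, a list of its own where there are three numbers: the finger opening in mm, from 0 to 85.4, then the shift along the tool's x, y, z normalised to -1 to 1, where 1 is 40 cm, then the turn about the tool's z normalised to -1 to 1, where 1 is pi rad. A call has 1 to 10 rows; each row is the pose to reach, as a shift and turn from the pose commanded when the call began, along the tool's axes at that moment, turning the shorter way round; what a row does not reach only later rows make up. A row lasts 1/10 s, in which the tool goes at most 50 mm and 8.59 degrees, less where a joint would pass 70% of its speed; a pose out of reach is approached as far as the arm can. A call with a number of a shift or a turn outside -1 to 1 is refused whole. A call with a gripper value outside its range is refused whole. The fingers move at their own pace and stop on an object; the grip force is fixed at half the most. Time passes only in rows, so rows that repeat a pose let the fingers close. It gives the time, the measured TCP pose, the force, the opening and the grip force at its end, in the units of the state.
- get_obs(): the state, without advancing time (a new reading comes with each control period).
- camera(name): name is "scene" or "side" or "wrist"; returns a dict with "image" (384x512x3 uint8, red, green, blue), "range_z" (384x512 float32, m along the optical axis (not along the pixel's ray), 0 where there is no reading), "intrinsics" (3x3 intrinsics, pixels), "k1" (the pictures are not rectified: a ray, as slopes to the right and down, at radius r is drawn at 1 + k1 r^2 times it, then the intrinsics apply), "rvec" (rotation vector, rad) and "tvec" (3), from world to camera coordinates, as OpenCV has them; the wrist camera has in their place "T_tool_cam" (4x4, takes a point from camera to tool coordinates, whose origin is the TCP and whose axes are the flange's). Camera axes: x right, y down, z forward; pixel columns grow to the right and rows downward; lengths in m; the calibration is good to about 2 mm. A picture is of the moment at which its call begins: read the wrist's pose just before it.
- hand_in(): hands the job in; it is judged then, once.
Trained networks look in a picture, given as the dict that the camera call returned (one of the last four; its "shot" number tells which), for a name from the list of things; names that differ only in an ending like _2 or _b are one class to them, and where a whole thing is asked for, a point or a joint stands for the part that bears it (a point fixed in the world has none). Each returns a list of dicts, best first, with "conf" (0 to 1); they miss things now and then, are a little off and sometimes report something else, mostly with a low value. They report only what shows in the picture. A call takes as long as a camera call.
- search_frame(picture, label): "rect" ([centre column, centre row, width, height] in pixels, round what is visible of it).
- masks_of(picture, label): "mask" (384x512 bool, what is visible of it) and "rect" ([centre column, centre row, width, height] in pixels, round what is visible of it).
The state is a dict: "time_s": time; "q": joint angles; "dq": joint speeds; "joint_efforts": joint torques, N m; "eef_pos": TCP position; "eef_rot": TCP orientation; "wrist_force": force on the tool from outside, world axes, zero at the start; "torque": the same for the moment, N m; "opening": opening from 0.0 (shut) to 1.0 (fully open); "grasp_force": force on a finger pad.
Only numpy, scipy, OpenCV 4.12 (cv2) and the standard library are available. Lean on these libraries where they do the work, as an engineer would, in place of code of your own. Each camera call takes 0.05 s, during which the arm holds its last target. There are 200 camera calls.

## Task

The blue half-housing sits on the sliding carrier of a hand press. Turn the black clamp knob about a quarter turn anticlockwise to free the slide, then step the carrier (it has a round black handle) to bring the white boss under the pin and push the red pad down until the brass insert is felt to bottom; then do the same with the yellow boss. Press gently rather than ramming, let the pin spring back up after each, and leave the other things on the bench alone.

Things in the scene. Friction and masses are not known exactly. Their poses are not given: they have to be found in the camera images.
- press: hand press fixed to the bench: grey bed, green column at its right (y -155 to -205 mm) and green head, 50 mm wide, 140 to 195 mm above the bench, from the column to 25 mm beyond the pin. Origin on the bench straight below the pin; x axis runs away from the handle, y from the column towards the clamp knob. The saddle slides along y, the carrier on it along x, 50 mm either way
- ram_tip (a point): rounded tip of the steel pin (6 mm thick) that hangs below the head and moves only up and down; at rest 94 mm above the bench, 8 mm above the rims of the bosses; it can go down 28 mm
- ram_pad (a point): centre of the top face of the red press pad, 44 mm across and 12 mm thick, on top of the ram, 142 mm above the pin's tip. Push it down from above; a light spring (3 to 5 N) brings it back up
- clamp_grip (a point): middle of the grip bar of the black clamp knob on the saddle, left of the carrier: bar 50 mm long, 13 mm thick; its top is 14 mm above this point and the round base of the knob (48 mm across) starts 24 mm below it. The point's x axis lies along the bar, z up; it travels with the saddle
- clamp (a joint): angle of the clamp knob: 0 rad is clamped, grows anticlockwise seen from above to its stop at 1.6; the saddle cannot slide along y until it is past about 0.6, and counts as free from 0.7 on
- handle (a point): middle of the grip of the round black upright handle at the front of the carrier: 26 mm thick, its top 20 mm above this point, its thick part reaches 20 mm below it and the steel carrier plate lies 32 mm below it. Axes as those of the press
- saddle (a joint): position of the saddle along the press's y axis, -0.05 to 0.05 m
- boss_white (a point): centre of the mouth of the white boss (upright tube, 23 mm outside, 11 mm bore) in the blue half-housing; travels with the carrier. The brass insert stands inside it, below the rim
- boss_yellow (a point): the same for the yellow boss
- insert_white (a joint): how far the insert in the white boss still stands above its home position: 0 m is home, at the bottom of the boss; moves only when pushed with more than about 6 N
- insert_yellow (a joint): the same for the yellow boss
- carrier: the steel carrier plate (200 x 180 x 12 mm, with a tongue in front for the handle) with the blue half-housing and bosses (which reach 34 mm above the plate's underside). Origin at the centre of its underside, 52 mm above the bench, axes as those of the press
- ram: the ram: pin, shaft and red pad. Origin at the pin's tip
- housing_a: loose blue tool housing, 200 x 150 x 34 mm, lying on the bench; leave alone
- housing_b: another one; leave alone
- screwdriver: orange screwdriver, 190 mm, lying on the bench; leave alone
- insert_cup: small red cup, 68 mm across and 45 mm high, just in front of the press; leave alone
- grease_jar: small jar, 56 mm across and 70 mm high; leave alone
- gift_box: blue box, 100 x 210 x 55 mm; leave alone

How it is judged:
By the outcome, as a careful person would: the job done as asked, in the order asked, and still so for the second after the job is handed in, with the robot touching nothing.
It also fails if it takes over 72 s, if anything falls off the work surface, if the arm or the gripper's body presses on something with over 40 N, if the wrist force passes 120 N, or if a joint passes its speed limit or range.

## Working session

There is one attempt and no reset: what is moved stays moved. The work goes in short steps, Python scripts to look and compute and a tool call to move; the robot and the scene stay as the last step left them, time stands still between calls to the robot, and variables do not carry over. Pictures are saved under pics/ and viewed, at most 10 in all, crops included, and the job is handed in when it is done.

Besides the shell and the picture viewer there is one more tool, called after "Request:" by a JSON object that holds its "method" and its "body". play_rows: Moves the arm, as the interface text tells. Its arguments: {"type":"object","properties":{"plan":{"type":"array","items":{"type":"array"}}},"required":["plan"]}

```bash
mkdir -p pics; ls
cat > h.py <<'E'
from bench import *
import numpy as np, cv2
from scipy.spatial.transform import Rotation as R
def pose():
    o=get_obs(); q=o["eef_rot"]; T=np.eye(4); T[:3,:3]=R.from_quat([q[1],q[2],q[3],q[0]]).as_matrix(); T[:3,3]=o["eef_pos"]; return T
def shot(name):
    T=pose(); c=camera(name)
    if name=="wrist": c["W"]=T@c["T_tool_cam"]
    else:
        E=np.eye(4); E[:3,:3]=cv2.Rodrigues(np.array(c["rvec"],float))[0]; E[:3,3]=np.ravel(c["tvec"]); c["W"]=np.linalg.inv(E)
    return c
def ray(c,uv):
    K=np.array(c["intrinsics"]); d=np.array([(uv[0]-K[0,2])/K[0,0],(uv[1]-K[1,2])/K[1,1]]); s=d.copy()
    for _ in range(20): s=d/(1+c["k1"]*(s@s))
    return np.array([s[0],s[1],1.])
def atz(c,uv,z):
    o=c["W"][:3,3]; d=c["W"][:3,:3]@ray(c,uv); return o+d*(z-o[2])/d[2]
def deep(c,uv):
    u,v=int(round(uv[0])),int(round(uv[1])); return (c["W"]@np.r_[ray(c,uv)*c["range_z"][v,u],1])[:3]
def cloud(c,mask):
    v,u=np.nonzero(mask&(c["range_z"]>0)); return np.array([deep(c,(a,b)) for a,b in zip(u,v)])
def save(c,n): cv2.imwrite("pics/"+n,c["image"][:,:,::-1])
E
python3 - <<'E'
from h import *
o=get_obs();print(o["time_s"],o["eef_pos"],o["eef_rot"])
for n in ["scene","side","wrist"]:
    c=shot(n);save(c,n+"0.png");print(n,c["W"][:3,3].round(3),c["W"][:3,2].round(2))
    for l in ["ram_pad","ram_tip","clamp_grip","handle","boss_white","boss_yellow","press","insert_cup","grease_jar","gift_box"]:
        for r in masks_of(c,l)[:1]:
            if r["conf"]<.3: continue
            p=cloud(c,r["mask"]); u=r["rect"]
            if len(p): print(l,round(r["conf"],2),np.round(u),"med",np.median(p,0).round(3),"lo",np.percentile(p,3,0).round(3),"hi",np.percentile(p,97,0).round(3))
E
python3 -c "
import cv2,numpy as np
a=[cv2.imread('pics/%s0.png'%n) for n in('scene','side','wrist')]
cv2.imwrite('pics/all0.png',cv2.resize(np.hstack(a[:2]),(800,300)))"
```

```text
pics
0.0 [0.12960511 0.55965426 0.23041216] [-2.52762631e-04  1.13638801e-01  9.93521772e-01 -8.05086375e-04]
scene [1.363 0.761 0.996] [-0.6  -0.54 -0.59]
ram_pad 0.74 [218. 188.  17.  17.] med [ 0.661 -0.04   0.233] lo [ 0.428 -0.283 -0.001] hi [ 0.679 -0.024  0.238]
ram_tip 0.72 [217. 202.  14.  42.] med [ 0.662 -0.04   0.233] lo [ 0.644 -0.06   0.107] hi [ 0.679 -0.024  0.238]
clamp_grip 0.74 [209. 183.  12.  13.] med [ 0.489 -0.284  0.04 ] lo [ 0.474 -0.291  0.03 ] hi [ 0.507 -0.281  0.046]
handle 0.86 [225. 238.  96.  85.] med [ 0.69  -0.007  0.066] lo [ 0.533 -0.085  0.04 ] hi [0.786 0.086 0.087]
boss_white 0.69 [224. 237.  91.  81.] med [ 0.692 -0.005  0.066] lo [ 0.539 -0.076  0.059] hi [0.784 0.086 0.086]
boss_yellow 0.6 [225. 241.  92.  80.] med [ 0.69  -0.006  0.066] lo [ 0.538 -0.082  0.053] hi [0.786 0.086 0.087]
press 0.73 [226. 237. 176. 146.] med [ 0.692 -0.021  0.054] lo [ 0.537 -0.23   0.006] hi [0.799 0.178 0.203]
insert_cup 0.33 [216. 200.  15.  45.] med [ 0.661 -0.04   0.232] lo [ 0.5   -0.229  0.045] hi [ 0.679 -0.024  0.237]
grease_jar 0.93 [400. 275.  26.  36
[... 577 characters left out ...]
[288. 194.  76.  49.] med [ 0.629 -0.033  0.065] lo [ 0.519 -0.103  0.054] hi [0.783 0.073 0.103]
boss_yellow 0.64 [290. 195.  78.  46.] med [ 0.631 -0.035  0.064] lo [ 0.519 -0.106  0.039] hi [0.787 0.074 0.111]
press 0.85 [294. 213. 112. 104.] med [ 0.644 -0.111  0.051] lo [ 0.52  -0.257  0.004] hi [0.797 0.148 0.205]
insert_cup 0.6 [264. 258.  17.  19.] med [ 0.492 -0.249  0.024] lo [ 0.464 -0.291  0.002] hi [ 0.519 -0.23   0.046]
grease_jar 0.75 [215. 139.  16.  16.] med [0.443 0.402 0.041] lo [ 0.42   0.388 -0.001] hi [0.477 0.446 0.075]
gift_box 0.95 [244. 128.  42.  42.] med [0.584 0.44  0.051] lo [0.533 0.365 0.   ] hi [0.642 0.575 0.061]
wrist [0.057 0.579 0.374] [ 0.28 -0.07 -0.96]
```

View pics/scene0.png

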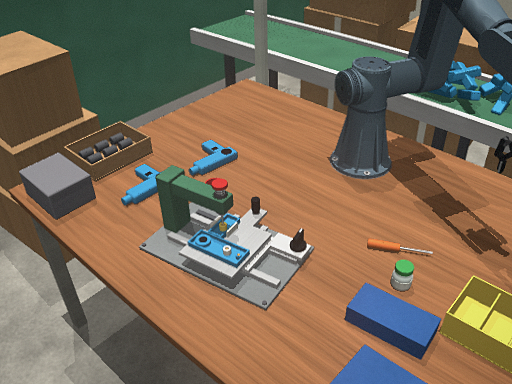

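View pics/side0.png

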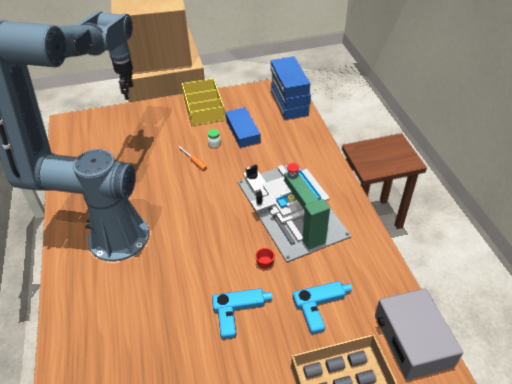

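The scene shows the press at about (225,235), the pad at (218,188), the handle at (256,205) and the knob at (299,240). In the side view the knob is at (251,172) and the cup at (265,258). I'll move the wrist camera over the press.

Request:
{"method": "play_rows", "body": {"plan": [[85, [-0.1, -0.08, -0.1], 0], [85, [-0.2, -0.15, -0.2], 0], [85, [-0.3, -0.22, -0.25], 0], [85, [-0.4, -0.3, -0.3], 0], [85, [-0.5, -0.38, -0.35], 0], [85, [-0.6, -0.45, -0.4], 0], [85, [-0.7, -0.52, -0.45], 0], [85, [-0.8, -0.6, -0.48], 0], [85, [-0.9, -0.67, -0.48], 0], [85, [-1.0, -0.75, -0.48], 0]]}}

```text
time_s: 2.65
eef_pos: [0.4236, 0.2116, 0.4215]
eef_rot: [0.001, 0.114, 0.994, 0.001]
wrist_force: [1.1, 0.8, -0.5]
opening: 0.994
grasp_force: 0.0
```

Request:
{"method": "play_rows", "body": {"plan": [[85, [-0.12, -0.09, 0], 0], [85, [-0.24, -0.18, 0], 0], [85, [-0.36, -0.27, 0], 0], [85, [-0.36, -0.27, 0], 0], [85, [-0.36, -0.27, 0], 0]]}}

```text
time_s: 3.15
eef_pos: [0.54, 0.072, 0.4188]
eef_rot: [-0.001, 0.116, 0.993, -0.0]
wrist_force: [-0.9, 0.4, -1.2]
opening: 0.997
grasp_force: 0.0
```

Run:
```python
from h import *
o=get_obs();print(o["time_s"],o["eef_pos"],o["eef_rot"],o["q"])
c=shot("wrist");save(c,"w1.png");print(c["W"].round(3))
import pickle;pickle.dump(c,open("w1.pkl","wb"))
for l in ["ram_pad","ram_tip","clamp_grip","handle","boss_white","boss_yellow","carrier","insert_cup"]:
    for r in masks_of(c,l)[:2]:
        if r["conf"]<.3: continue
        p=cloud(c,r["mask"]); u=r["rect"]
        if len(p): print(l,round(r["conf"],2),np.round(u),"med",np.median(p,0).round(3),"lo",np.percentile(p,3,0).round(3),"hi",np.percentile(p,97,0).round(3))
```

```text
3.15 [0.54004103 0.07201802 0.41882088] [-7.07917524e-04  1.16106643e-01  9.93236391e-01 -4.66176060e-04] [-8.48323621e-02  2.52940410e-02  1.40717259e+00 -8.95982917e-04
  1.71057049e+00 -1.42301458e+00]
[[ 0.23   0.931  0.283  0.467]
 [ 0.973 -0.22  -0.069  0.091]
 [-0.002  0.291 -0.957  0.562]
 [ 0.     0.     0.     1.   ]]
ram_pad 0.92 [189. 287.  36.  42.] med [ 0.655 -0.043  0.236] lo [ 0.637 -0.063  0.203] hi [ 0.677 -0.025  0.238]
ram_tip 0.65 [232. 221. 136. 162.] med [ 0.652 -0.005  0.065] lo [ 0.524 -0.089  0.062] hi [0.779 0.082 0.088]
ram_tip 0.6 [185. 284.  37.  42.] med [ 0.655 -0.042  0.236] lo [ 0.637 -0.062  0.203] hi [ 0.676 -0.025  0.238]
clamp_grip 0.67 [300. 144.  30.  35.] med [0.548 0.14  0.055] lo [0.526 0.122 0.044] hi [0.57  0.164 0.094]
handle 0.9 [233. 224. 140. 160.] med [ 0.652 -0.005  0.065] lo [ 0.524 -0.089  0.063] hi [0.778 0.081 0.087]
boss_white 0.93 [232. 222. 138. 160.] med [ 0.652 -0.005  0.065] lo [ 0.524 -0.089  0.063] hi [0.778 0.081 0.087]
boss_yellow 0.87 [234. 221. 136. 160.] med [ 0.652 -0.005  0.065] lo [ 0.524 -0.086  0.063] hi [0.777 0.08  0.087]
carrier 0.77 [233. 222. 141. 166.] med [ 0.652 -0.005  0.065] lo [ 0.523 -0.091  0.061] hi [0.781 0.082 0.087]
insert_cup 0.62 [ 65. 167.  48.  43.] med [ 0.494 -0.27   0.026] lo [ 0.466 -0.288  0.004] hi [ 0.522 -0.227  0.046]
insert_cup 0.46 [233. 222. 140. 162.] med [ 0.652 -0.005  0.065] lo [ 0.524 -0.09   0.063] hi [0.779 0.081 0.087]
```

View pics/w1.png

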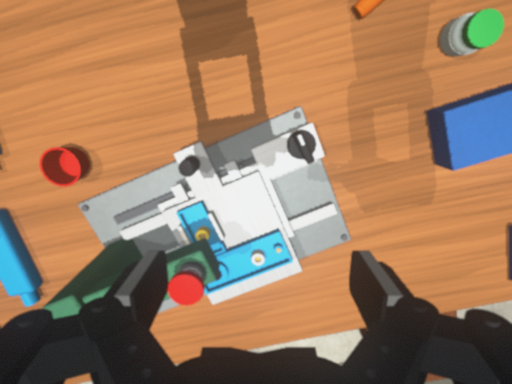

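The wrist view shows the white boss at (257,258), yellow at (203,234), handle at (189,164), knob at (302,146) and pad at (186,290).

Run:
```python
from h import *
import pickle;c=pickle.load(open("w1.pkl","rb"))
for n,uv in dict(b1=(80,205),b2=(300,108),b3=(350,238)).items(): print(n,deep(c,uv).round(4))
a,b,d=[atz(c,u,.012)[:2] for u in((80,205),(300,108),(350,238))]
print("yaw y-axis",np.degrees(np.arctan2(*(b-a)[::-1])),"x",np.degrees(np.arctan2(*(d-b)[::-1])))
print("pad",atz(c,(186,290),.236),deep(c,(186,290)))
for n,uv,z in[("white",(257,258),.086),("yellow",(203,234),.086),("handle",(189,164),.116),("knob",(302,146),.1)]: print(n,atz(c,uv,z).round(4),deep(c,uv).round(4))
im=c["image"][:,:,::-1]
# high points near handle and knob
for n,(u0,u1,v0,v1) in dict(handle=(175,205,148,182),knob=(282,322,125,168)).items():
    m=np.zeros(im.shape[:2],bool); m[v0:v1,u0:u1]=True; p=cloud(c,m); dark=im[m&(c["range_z"]>0)].max(1)<90
    p=p[dark]; top=np.percentile(p[:,2],95); t=p[p[:,2]>top-.006]
    w,V=np.linalg.eigh(np.cov(t[:,:2].T)); mid=(t.max(0)+t.min(0))/2
    print(n,"top",top.round(4),len(t),t.mean(0).round(4),mid.round(4),"sd",np.sqrt(w).round(4),"ang",np.degrees(np.arctan2(V[1,1],V[0,1])).round(1))
A=cv2.resize(im[115:185,270:340],(400,400),interpolation=cv2.INTER_CUBIC);B=cv2.resize(im[215:285,190:290],(571,400),interpolation=cv2.INTER_CUBIC)
cv2.imwrite("pics/c1.png",cv2.resize(np.hstack([A,B]),None,fx=.8,fy=.8))
```

```text
b1 [ 0.5715 -0.2738  0.0118]
b2 [0.4949 0.156  0.0122]
b3 [0.7537 0.2036 0.0096]
yaw y-axis 100.10502504021777 x 10.361096478023306
pad [ 0.65857912 -0.04390276  0.236     ] [ 0.65819748 -0.04363404  0.23664951]
white [0.7147 0.0294 0.086 ] [0.7168 0.0289 0.082 ]
yellow [ 0.6513 -0.0473  0.086 ] [ 0.6525 -0.0483  0.0827]
handle [ 0.5293 -0.0275  0.116 ] [ 0.5292 -0.0273  0.1168]
knob [0.544  0.1382 0.1   ] [0.5455 0.1391 0.0911]
handle top 0.1177 191 [ 0.5329 -0.0307  0.1162] [ 0.5326 -0.0309  0.1152] sd [0.0054 0.0062] ang 120.5
knob top 0.093 166 [0.5516 0.1429 0.0916] [0.5475 0.1415 0.0911] sd [0.004  0.0123] ang -168.7
```

View pics/c1.png

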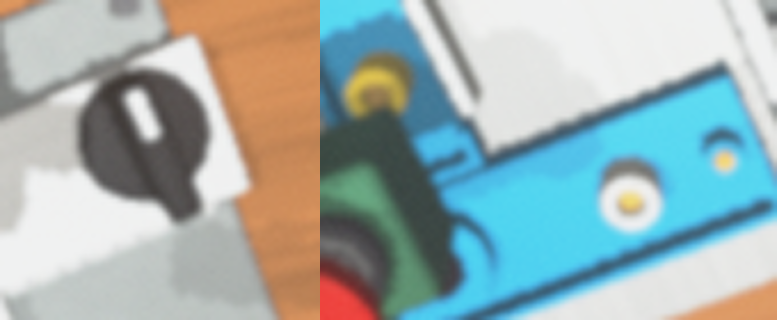

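Crop: white boss mouth at (258,258), yellow at (202,235); the bar runs (297,134)–(312,162). I'm going above the knob with the half-turned orientation, so the last joint has room to turn the knob.

Request:
{"method": "play_rows", "body": {"plan": [[60, [0.0, 0.02, 0.1], 0.867], [60, [0.0, 0.05, 0.2], 0.867], [60, [0.01, 0.1, 0.3], 0.867], [60, [0.02, 0.17, 0.38], 0.867], [60, [0.02, 0.17, 0.46], 0.867], [60, [0.02, 0.17, 0.46], 0.867], [60, [0.02, 0.17, 0.46], 0.867], [60, [0.02, 0.17, 0.46], 0.867], [60, [0.02, 0.17, 0.46], 0.867], [60, [0.02, 0.17, 0.46], 0.867]]}}

```text
time_s: 4.6
eef_pos: [0.5457, 0.144, 0.2362]
eef_rot: [0.0, 0.762, 0.647, 0.0]
wrist_force: [0.1, 0.2, 0.7]
opening: 0.703
grasp_force: 0.0
```

Run:
```python
from h import *
o=get_obs();print(o["time_s"],o["eef_pos"],o["q"]);T=pose();print("yaw of tool y",np.degrees(np.arctan2(T[1,1],T[0,1])))
c=shot("wrist");save(c,"w2.png")
import pickle;pickle.dump(c,open("w2.pkl","wb"))
for l in ["clamp_grip","handle"]:
    for r in masks_of(c,l)[:1]: print(l,r["conf"],r["rect"])
```

```text
4.6 [0.54566418 0.14403531 0.23622229] [ 4.78074727e-02  1.52711526e-01  1.62912296e+00 -1.97320098e-05
  1.35947436e+00  2.10104641e-01]
yaw of tool y -9.298706098435686
clamp_grip 0.57 [262.1, 174.1, 49.3, 48.1]
handle 0.87 [375.1, 266.4, 250.8, 171.3]
```

View pics/w2.png

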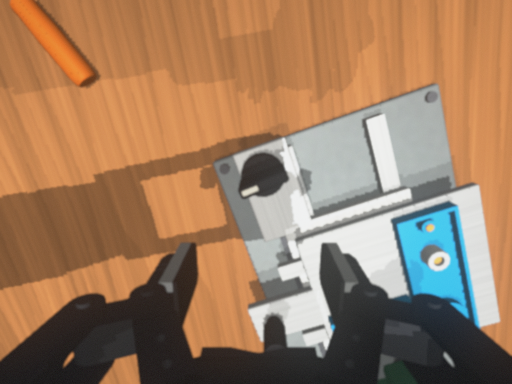

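Knob at (262,174), with its bar running from about (243,190) to (284,160).

Run:
```python
from h import *
import pickle
P=[]
for f,(u0,u1,v0,v1) in (("w1",(280,325,122,170)),("w2",(230,296,140,208))):
    c=pickle.load(open(f+".pkl","rb"))
    m=np.zeros((384,512),bool); m[v0:v1,u0:u1]=True; p=cloud(c,m)
    t=p[(p[:,2]>.085)&(p[:,2]<.11)]
    a=np.radians(10.3);F=np.array([[np.cos(a),np.sin(a)],[-np.sin(a),np.cos(a)]])
    q=t[:,:2]@F.T; lo,hi=np.percentile(q,2,0),np.percentile(q,98,0); mid=F.T@((lo+hi)/2)
    r=cv2.minAreaRect(t[:,:2].astype(np.float32)*1000)
    print(f,len(t),"z",np.percentile(t[:,2],[5,50,95]).round(4),"size",(hi-lo).round(4),"mid",mid.round(4),r)
c=pickle.load(open("w2.pkl","rb"));print("white w2",atz(c,(438,261),.086),"bar",atz(c,(263,175),.093))
```

```text
w1 289 z [0.0889 0.092  0.0938] size [0.0472 0.0133] mid [0.5483 0.1423] ((548.5128173828125, 142.57308959960938), (49.18184280395508, 13.118138313293457), 13.47698974609375)
w2 724 z [0.0883 0.092  0.0935] size [0.0467 0.0133] mid [0.5496 0.1432] ((549.59765625, 142.68569946289062), (49.53402328491211, 13.388595581054688), 13.204822540283203)
white w2 [0.71641879 0.03003945 0.086     ] bar [0.5507409  0.15206962 0.093     ]
```

Request:
{"method": "play_rows", "body": {"plan": [[50, [0, 0.009, 0.1], 0.383], [50, [0, 0.009, 0.2], 0.383], [50, [0, 0.009, 0.26], 0.383], [50, [0, 0.009, 0.26], 0.383], [50, [0, 0.009, 0.26], 0.383], [50, [0, 0.009, 0.26], 0.383], [50, [0, 0.009, 0.26], 0.383], [50, [0, 0.009, 0.26], 0.383], [50, [0, 0.009, 0.26], 0.383], [50, [0, 0.009, 0.26], 0.383]]}}

```text
time_s: 5.75
eef_pos: [0.5494, 0.1431, 0.1321]
eef_rot: [0.0, 0.994, 0.108, 0.0]
wrist_force: [0.5, -0.4, 0.6]
opening: 0.586
grasp_force: 0.0
```

Request:
{"method": "play_rows", "body": {"plan": [[50, [0, 0, 0.08], 0], [50, [0, 0, 0.14], 0], [50, [0, 0, 0.168], 0], [50, [0, 0, 0.168], 0], [0, [0, 0, 0.168], 0], [0, [0, 0, 0.168], 0], [0, [0, 0, 0.168], 0], [0, [0, 0, 0.168], 0], [0, [0, 0, 0.168], 0]]}}

```text
time_s: 6.65
eef_pos: [0.5509, 0.1423, 0.0666]
eef_rot: [0.001, 0.994, 0.105, 0.001]
wrist_force: [0.1, -4.9, 6.3]
opening: 0.136
grasp_force: 60.2
```

Request:
{"method": "play_rows", "body": {"plan": [[0, [0, 0, 0], -0.04], [0, [0, 0, 0], -0.08], [0, [0, 0, 0], -0.125], [0, [0, 0, 0], -0.17], [0, [0, 0, 0], -0.21]]}}

```text
time_s: 7.15
eef_pos: [0.5504, 0.1429, 0.0665]
eef_rot: [0.0, 0.906, 0.424, 0.001]
wrist_force: [-1.9, -2.1, 7.3]
opening: 0.145
grasp_force: 60.3
```

Request:
{"method": "play_rows", "body": {"plan": [[0, [0, 0, 0], -0.045], [0, [0, 0, 0], -0.09], [0, [0, 0, 0], -0.135], [0, [0, 0, 0], -0.18], [0, [0, 0, 0], -0.22], [0, [0, 0, 0], -0.26], [0, [0, 0, 0], -0.27], [0, [0, 0, 0], -0.27]]}}

```text
time_s: 7.95
eef_pos: [0.5495, 0.1431, 0.0665]
eef_rot: [0.0, 0.653, 0.758, 0.0]
wrist_force: [-4.5, -2.2, 9.8]
opening: 0.138
grasp_force: 60.9
```

Request:
{"method": "play_rows", "body": {"plan": [[50, [0, 0, 0], 0], [50, [0, 0, 0], 0], [50, [0, 0, 0], 0], [50, [0, 0, -0.06], 0], [50, [0, 0, -0.16], 0], [50, [0, 0, -0.28], 0], [50, [0, 0, -0.4], 0], [50, [0, 0, -0.4], 0]]}}

```text
time_s: 8.75
eef_pos: [0.5538, 0.1434, 0.233]
eef_rot: [0.005, 0.653, 0.757, 0.005]
wrist_force: [0.5, 0.5, 0.8]
opening: 0.589
grasp_force: 0.0
```

Run:
```python
from h import *
import pickle
T=pose();print(T.round(4))
c=pickle.load(open("w1.pkl","rb"))
m=np.zeros((384,512),bool); m[140:190,170:210]=True; p=cloud(c,m)
for zz in (.100,.110,.113):
    t=p[p[:,2]>zz]; (x,y),r=cv2.minEnclosingCircle((t[:,:2]*1000).astype(np.float32)); print(zz,len(t),x,y,r,t[:,2].max())
m[:]=False; m[262:320,160:220]=True; p=cloud(c,m); t=p[p[:,2]>.232]; (x,y),r=cv2.minEnclosingCircle((t[:,:2]*1000).astype(np.float32)); print("pad",x,y,r,np.median(t[:,2]))
t=p[p[:,2]>.232];print("pad mean",t.mean(0))
a=np.radians(10.3);F=np.array([[np.cos(a),np.sin(a)],[-np.sin(a),np.cos(a)]])
for n,u in(("front right plate corner",(258,170)),("far right",(300,268))): print(n,(F@(atz(c,u,.064)[:2]-[.658,-.0435])).round(4))
w=shot("wrist");save(w,"w3.png");pickle.dump(w,open("w3.pkl","wb"))
s=shot("scene");pickle.dump(s,open("s3.pkl","wb"));d=shot("side");pickle.dump(d,open("d3.pkl","wb"))
for cc in (s,d):
    for r in masks_of(cc,"ram_pad")[:1]:
        p=cloud(cc,r["mask"]);t=p[p[:,2]>.23];print("pad",r["conf"],t.mean(0),len(t),cv2.minEnclosingCircle((t[:,:2]*1000).astype(np.float32)))
im=np.hstack([w["image"],cv2.resize(s["image"][150:290,140:330],(520,384))])[:,:,::-1]
cv2.imwrite("pics/c3.png",cv2.resize(im,(800,298)))
```

```text
[[-1.475e-01  9.890e-01  1.390e-02  5.538e-01]
 [ 9.891e-01  1.475e-01  8.000e-04  1.434e-01]
 [-1.200e-03  1.380e-02 -9.999e-01  2.330e-01]
 [ 0.000e+00  0.000e+00  0.000e+00  1.000e+00]]
0.1 280 533.9152221679688 -32.00735855102539 12.954263687133789 0.11865542920640043
0.11 250 534.0215454101562 -32.26036834716797 12.82332992553711 0.11865542920640043
0.113 237 534.00634765625 -32.46428298950195 12.821742057800293 0.11865542920640043
pad 600.2183227539062 -9.811742782592773 90.18279266357422 0.23649266209573427
pad mean [ 0.62538918 -0.0247464   0.28720497]
front right plate corner [-0.0655  0.1221]
far right [0.1285 0.1193]
pad 0.66 [ 0.66066323 -0.04180814  0.23487371] 138 ((658.3204345703125, -43.13695526123047), 23.291362762451172)
```

View pics/c3.png

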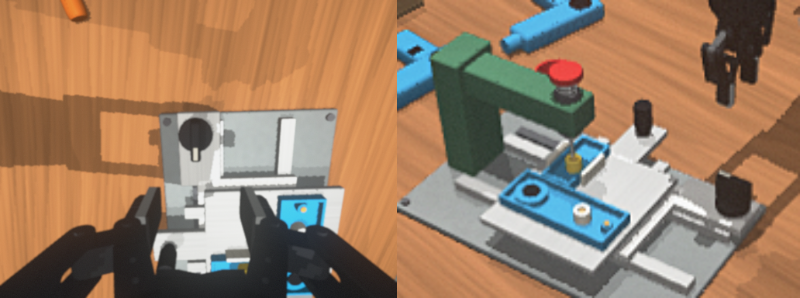

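The knob's mark has turned a quarter and the slide should be free. Next, above the handle.

Request:
{"method": "play_rows", "body": {"plan": [[50, [-0.1, -0.03, 0], 0], [50, [-0.2, -0.06, 0], 0], [50, [-0.3, -0.09, 0], 0], [50, [-0.4, -0.11, 0], 0], [50, [-0.427, -0.11, 0.1], 0], [50, [-0.427, -0.11, 0.18], 0], [50, [-0.427, -0.11, 0.18], 0], [50, [-0.427, -0.11, 0.18], 0]]}}

```text
time_s: 9.8
eef_pos: [0.5301, -0.0321, 0.1518]
eef_rot: [-0.002, 0.653, 0.757, -0.001]
wrist_force: [-0.1, 0.4, -0.2]
opening: 0.587
grasp_force: 0.0
```

Request:
{"method": "play_rows", "body": {"plan": [[50, [0, 0.01, 0.06], 0], [50, [0, 0.01, 0.12], 0], [50, [0, 0.01, 0.18], 0], [50, [0, 0.01, 0.18], 0], [0, [0, 0.01, 0.18], 0], [0, [0, 0.01, 0.18], 0], [0, [0, 0.01, 0.18], 0], [0, [0, 0.01, 0.18], 0], [0, [0, 0.01, 0.18], 0]]}}

```text
time_s: 10.7
eef_pos: [0.5364, -0.0319, 0.0831]
eef_rot: [0.001, 0.653, 0.757, 0.001]
wrist_force: [-0.7, 2.9, 6.4]
opening: 0.287
grasp_force: 59.4
```

Request:
{"method": "play_rows", "body": {"plan": [[0, [-0.015, -0.015, 0], 0], [0, [-0.035, -0.037, 0], 0], [0, [-0.055, -0.058, 0], 0], [0, [-0.075, -0.08, 0], 0], [0, [-0.095, -0.1, 0], 0], [0, [-0.115, -0.121, 0], 0], [0, [-0.135, -0.142, 0], 0], [0, [-0.15, -0.158, 0], 0], [0, [-0.16, -0.169, 0], 0], [0, [-0.16, -0.169, 0], 0]]}}

```text
time_s: 11.7
eef_pos: [0.4789, -0.1068, 0.0831]
eef_rot: [0.002, 0.653, 0.757, 0.0]
wrist_force: [-1.3, -1.9, 7.9]
opening: 0.286
grasp_force: 59.8
```

Run:
```python
from h import *
import pickle
print(pose().round(4)[:3,3])
s=shot("scene");pickle.dump(s,open("s4.pkl","wb"));d=shot("side");w=shot("wrist");pickle.dump(w,open("w4.pkl","wb"))
A=cv2.resize(s["image"][170:270,175:275],(400,400),interpolation=cv2.INTER_CUBIC)
B=cv2.resize(w["image"],(400,300))
cv2.imwrite("pics/c4.png",np.hstack([A,np.vstack([B,np.zeros((100,400,3),np.uint8)])])[:,:,::-1])
```

```text
[ 0.4789 -0.1068  0.0831]
```

View pics/c4.png

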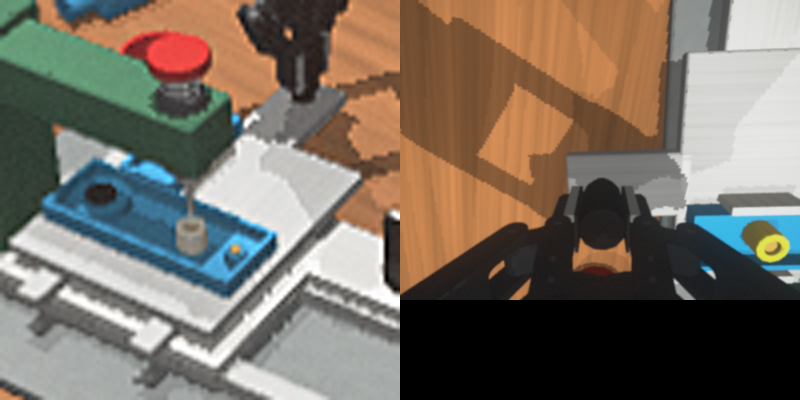

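The scene crop shows the pin just above the white boss's mouth, with the tip near (190,218) and the mouth near (190,228). I'll check the fit by projection.

```bash
cat >> h.py <<'E'
def proj(c,P):
    p=np.linalg.inv(c["W"])@np.r_[P,1]; s=p[:2]/p[2]; s=s*(1+c["k1"]*(s@s)); K=np.array(c["intrinsics"]); return np.array([s[0]*K[0,0]+K[0,2],s[1]*K[1,1]+K[1,2]])
E
python3 - <<'E'
from h import *
import pickle
s=pickle.load(open("s4.pkl","rb"));w=pickle.load(open("w4.pkl","rb"))
for z in(.13,.11,.094,.086): print("axis",z,proj(s,(.658,-.0435,z)).round(2))
print("1cm x/y px",proj(s,(.668,-.0435,.086))-proj(s,(.658,-.0435,.086)),proj(s,(.658,-.0335,.086))-proj(s,(.658,-.0435,.086)))
print("yellow now",atz(w,(476,314),.086))
im=s["image"]
u0,v0,k=212,210,10
A=cv2.resize(im[v0:v0+34,u0:u0+24],None,fx=k*1.7,fy=k*1.7,interpolation=cv2.INTER_NEAREST)[:,:,::-1].copy()
for z in(.13,.11,.094,.086):
    p=(proj(s,(.658,-.0435,z))-[u0,v0]+.5)*k*1.7; cv2.circle(A,tuple(int(x) for x in p),3,(0,0,255),-1)
cv2.imwrite("pics/c5.png",A)
E
```

```text
axis 0.13 [222.08 213.37]
axis 0.11 [222.54 218.87]
axis 0.094 [222.9 223.2]
axis 0.086 [223.07 225.35]
1cm x/y px [-2.52027344  1.73023755] [2.4628301  1.51245012]
yellow now [ 0.59675643 -0.12151688  0.086     ]
```

View pics/c5.png

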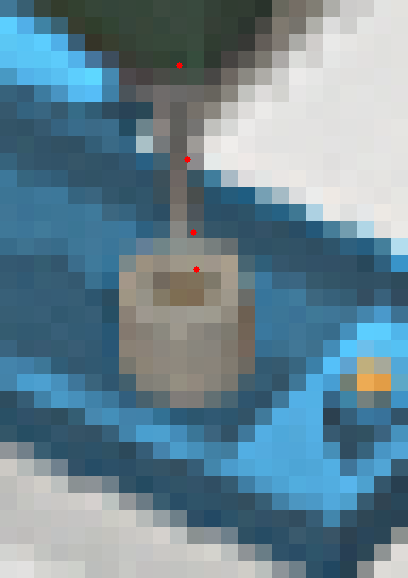

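The mouth looks about 2 mm too far in +x and +y, but at this resolution I can't be sure. I'll release the handle and look from close with the wrist camera.

Request:
{"method": "play_rows", "body": {"plan": [[50, [0, 0, 0], 0], [50, [0, 0, 0], 0], [50, [0, 0, 0], 0], [50, [0, 0, -0.09], 0], [50, [0, 0, -0.17], 0], [50, [0.08, 0.07, -0.17], 0], [50, [0.15, 0.13, -0.17], 0], [50, [0.207, 0.185, -0.17], 0], [50, [0.207, 0.185, -0.17], 0], [50, [0.207, 0.185, -0.17], 0]]}}

```text
time_s: 12.85
eef_pos: [0.5383, -0.0118, 0.1484]
eef_rot: [-0.0, 0.652, 0.758, -0.0]
wrist_force: [0.2, 1.2, -0.2]
opening: 0.583
grasp_force: 0.0
```

Run:
```python
from h import *
import pickle
print(pose().round(4)[:3,3])
w=shot("wrist");pickle.dump(w,open("w6.pkl","wb"))
P=proj(w,(.658,-.0435,.09));print(P)
for z in(.13,.094,.086):print(z,proj(w,(.658,-.0435,z)))
u,v=[int(round(x)) for x in P]; u0=max(0,min(u-50,412));v0=max(0,min(v-50,284));print(u0,v0)
A=cv2.resize(w["image"][v0:v0+100,u0:u0+100],(500,500),interpolation=cv2.INTER_CUBIC)
cv2.imwrite("pics/c6.png",A[:,:,::-1])
```

```text
[ 0.5383 -0.0118  0.1484]
[414.32074171 279.2347767 ]
0.13 [445.95839967 315.47768559]
0.094 [416.99196157 282.29696315]
0.086 [411.73871677 276.27446132]
364 229
```

View pics/c6.png

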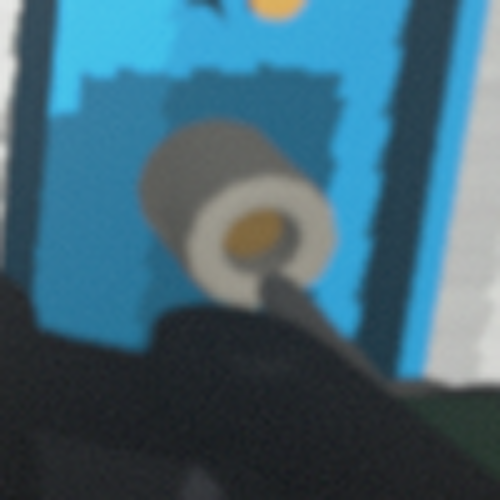

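The mouth is at crop (262,242) and the pin tip at about (264,274), so the mouth is a few mm too far in +x. Computing the offset.

Run:
```python
from h import *
import pickle
w=pickle.load(open("w6.pkl","rb")); f=lambda x,y:(364+x/5-.5,229+y/5-.5)
m=atz(w,f(262,242),.086)
for t in((264,274),(268,280)):
    p=atz(w,f(*t),.094); d=(m-p)[:2]; a=np.radians(10.3); print("mouth",m,"tip",p,"d world",d,"tool",-.1475*d[0]+.989*d[1],.989*d[0]+.1475*d[1])
m2=np.zeros((384,512),bool);m2[:,:180]=True
```

```text
mouth [ 0.66118619 -0.04353695  0.086     ] tip [ 0.65775313 -0.04437142  0.094     ] d world [0.00343306 0.00083448] tool 0.00031891976186995653 0.0035183826839285124
mouth [ 0.66118619 -0.04353695  0.086     ] tip [ 0.6586062 -0.0452367  0.094    ] d world [0.00257999 0.00169975] tool 0.0013005085012207018 0.002802325663434754
```

Request:
{"method": "play_rows", "body": {"plan": [[50, [-0.08, -0.07, 0], 0], [50, [-0.16, -0.14, 0], 0], [50, [-0.207, -0.185, 0], 0], [50, [-0.207, -0.185, 0], 0], [50, [-0.207, -0.185, 0.09], 0], [50, [-0.207, -0.185, 0.17], 0], [50, [-0.207, -0.185, 0.17], 0], [0, [-0.207, -0.185, 0.17], 0], [0, [-0.207, -0.185, 0.17], 0], [0, [-0.207, -0.185, 0.17], 0]]}}

```text
time_s: 13.9
eef_pos: [0.4786, -0.1055, 0.0824]
eef_rot: [0.001, 0.653, 0.757, 0.0]
wrist_force: [-0.9, -0.3, 1.0]
opening: 0.285
grasp_force: 59.5
```

Request:
{"method": "play_rows", "body": {"plan": [[0, [0, 0, 0], 0], [0, [0, -0.002, 0], 0], [0, [-0.001, -0.004, 0], 0], [0, [-0.002, -0.006, 0], 0], [0, [-0.002, -0.008, 0], 0], [0, [-0.002, -0.008, 0], 0], [0, [-0.002, -0.008, 0], 0]]}}

```text
time_s: 14.6
eef_pos: [0.476, -0.1066, 0.0824]
eef_rot: [0.002, 0.653, 0.757, 0.001]
wrist_force: [1.2, 1.9, 7.7]
opening: 0.289
grasp_force: 60.2
```

Request:
{"method": "play_rows", "body": {"plan": [[50, [0, 0, 0], 0], [50, [0, 0, 0], 0], [50, [0, 0, 0], 0], [50, [0, 0, -0.09], 0], [50, [0, 0, -0.17], 0], [50, [0.08, 0.07, -0.17], 0], [50, [0.15, 0.13, -0.17], 0], [50, [0.207, 0.19, -0.17], 0], [50, [0.207, 0.19, -0.17], 0], [50, [0.207, 0.19, -0.17], 0]]}}

```text
time_s: 15.6
eef_pos: [0.5371, -0.0128, 0.1483]
eef_rot: [-0.0, 0.652, 0.758, -0.0]
wrist_force: [-0.0, 0.7, 0.2]
opening: 0.585
grasp_force: 0.0
```

Run:
```python
from h import *
import pickle
print(pose().round(4)[:3,3])
w=shot("wrist");pickle.dump(w,open("w7.pkl","wb"))
u0,v0=364,229
A=cv2.resize(w["image"][v0:v0+100,u0:u0+100],(500,500),interpolation=cv2.INTER_CUBIC)[:,:,::-1].copy()
cv2.imwrite("pics/c7.png",A)
```

```text
[ 0.5371 -0.0128  0.1483]
```

View pics/c7.png

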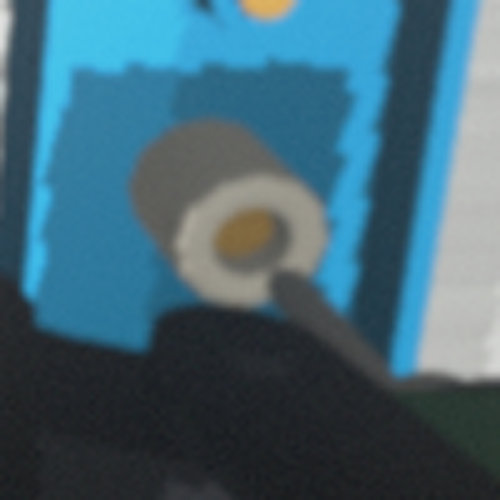

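The mouth (251,240) now matches the pin axis, projected to about (248,244), within 1 mm. Now the pad.

Request:
{"method": "play_rows", "body": {"plan": [[0, [0, 0, -0.11], 0], [0, [0, 0, -0.22], 0], [0, [0, 0, -0.3], 0], [0, [-0.04, 0.1, -0.305], 0], [0, [-0.08, 0.2, -0.305], 0], [0, [-0.12, 0.289, -0.305], 0], [0, [-0.12, 0.289, -0.305], 0], [0, [-0.12, 0.289, -0.26], 0], [0, [-0.12, 0.289, -0.25], 0], [0, [-0.12, 0.289, -0.25], 0]]}}

```text
time_s: 16.65
eef_pos: [0.6574, -0.0442, 0.2478]
eef_rot: [-0.001, 0.653, 0.757, -0.001]
wrist_force: [0.2, -0.3, 0.1]
opening: -0.003
grasp_force: 0.0
```

Request:
{"method": "play_rows", "body": {"plan": [[0, [0, 0, 0.01], 0], [0, [0, 0, 0.02], 0], [0, [0, 0, 0.026], 0], [0, [0, 0, 0.032], 0], [0, [0, 0, 0.038], 0], [0, [0, 0, 0.044], 0], [0, [0, 0, 0.05], 0], [0, [0, 0, 0.055], 0]]}}

```text
time_s: 17.45
eef_pos: [0.6589, -0.0437, 0.2269]
eef_rot: [0.0, 0.653, 0.757, 0.0]
wrist_force: [-1.5, 0.8, 3.3]
opening: -0.003
grasp_force: 1.8
```

Request:
{"method": "play_rows", "body": {"plan": [[0, [0, 0, 0.003], 0], [0, [0, 0, 0.006], 0], [0, [0, 0, 0.009], 0], [0, [0, 0, 0.012], 0]]}}

```text
time_s: 17.85
eef_pos: [0.659, -0.0437, 0.2228]
eef_rot: [0.0, 0.653, 0.757, 0.0]
wrist_force: [-4.4, 1.7, 10.7]
opening: -0.0
grasp_force: 4.9
```

Request:
{"method": "play_rows", "body": {"plan": [[0, [0, 0, 0.003], 0], [0, [0, 0, 0.006], 0], [0, [0, 0, 0.009], 0]]}}

```text
time_s: 18.15
eef_pos: [0.659, -0.0438, 0.22]
eef_rot: [0.0, 0.653, 0.757, 0.0]
wrist_force: [-3.9, 1.8, 10.1]
opening: 0.001
grasp_force: 5.3
```

Request:
{"method": "play_rows", "body": {"plan": [[0, [0, 0, 0.003], 0], [0, [0, 0, 0.006], 0], [0, [0, 0, 0.009], 0]]}}

```text
time_s: 18.45
eef_pos: [0.659, -0.0437, 0.2164]
eef_rot: [0.0, 0.653, 0.757, 0.0]
wrist_force: [-4.9, 2.2, 10.7]
opening: -0.004
grasp_force: 5.4
```

Request:
{"method": "play_rows", "body": {"plan": [[0, [0, 0, 0.003], 0], [0, [0, 0, 0.006], 0]]}}

```text
time_s: 18.65
eef_pos: [0.6592, -0.0437, 0.2158]
eef_rot: [0.001, 0.653, 0.757, 0.0]
wrist_force: [-10.8, 1.4, 23.5]
opening: 0.002
grasp_force: 11.3
```

Request:
{"method": "play_rows", "body": {"plan": [[0, [0, 0, 0.002], 0], [0, [0, 0, 0.002], 0]]}}

```text
time_s: 18.85
eef_pos: [0.6592, -0.0437, 0.2157]
eef_rot: [0.001, 0.653, 0.757, 0.0]
wrist_force: [-10.7, 2.1, 21.2]
opening: 0.002
grasp_force: 10.8
```

White insert bottomed (force 10→23 N, no further travel). I'll let the pin up and return to the handle.

Request:
{"method": "play_rows", "body": {"plan": [[0, [0, 0, -0.012], 0], [0, [0, 0, -0.03], 0], [0, [0, 0, -0.055], 0], [0, [0, 0, -0.1], 0], [20, [0, 0, -0.14], 0], [50, [-0.02, -0.11, -0.14], 0], [50, [-0.04, -0.23, -0.14], 0], [50, [-0.06, -0.35, -0.14], 0], [50, [-0.088, -0.4745, -0.1], 0], [50, [-0.088, -0.4745, 0.0], 0]]}}

```text
time_s: 19.85
eef_pos: [0.4757, -0.1089, 0.2157]
eef_rot: [0.005, 0.654, 0.757, 0.001]
wrist_force: [1.5, 0.0, -1.1]
opening: 0.585
grasp_force: 0.0
```

Request:
{"method": "play_rows", "body": {"plan": [[50, [0, 0, 0.05], 0], [50, [0, 0, 0.1], 0], [50, [0, 0, 0.15], 0], [50, [0, 0, 0.15], 0], [50, [0, 0, 0.15], 0]]}}

```text
time_s: 20.35
eef_pos: [0.4765, -0.1066, 0.1521]
eef_rot: [-0.0, 0.653, 0.757, -0.0]
wrist_force: [-0.4, 0.4, 0.4]
opening: 0.59
grasp_force: 0.0
```

Request:
{"method": "play_rows", "body": {"plan": [[50, [0, 0, 0.08], 0], [50, [0, 0, 0.15], 0], [50, [0, 0, 0.174], 0], [50, [0, 0, 0.174], 0], [0, [0, 0, 0.174], 0], [0, [0, 0, 0.174], 0], [0, [0, 0, 0.174], 0], [0, [0, 0, 0.174], 0]]}}

```text
time_s: 21.15
eef_pos: [0.4776, -0.1071, 0.084]
eef_rot: [0.002, 0.653, 0.757, 0.0]
wrist_force: [-1.4, 1.1, 7.5]
opening: 0.287
grasp_force: 59.1
```

Request:
{"method": "play_rows", "body": {"plan": [[0, [0.015, 0.016, 0], 0], [0, [0.035, 0.037, 0], 0], [0, [0.055, 0.06, 0], 0], [0, [0.077, 0.083, 0], 0], [0, [0.1, 0.107, 0], 0], [0, [0.12, 0.13, 0], 0], [0, [0.142, 0.153, 0], 0], [0, [0.16, 0.174, 0], 0], [0, [0.17, 0.185, 0], 0], [0, [0.17, 0.185, 0], 0]]}}

```text
time_s: 22.15
eef_pos: [0.5416, -0.0282, 0.084]
eef_rot: [0.002, 0.653, 0.758, 0.001]
wrist_force: [1.7, 1.9, 5.3]
opening: 0.282
grasp_force: 59.4
```

Request:
{"method": "play_rows", "body": {"plan": [[50, [0, 0, 0], 0], [50, [0, 0, 0], 0], [50, [0, 0, 0], 0], [50, [0, 0, -0.09], 0], [50, [0, 0, -0.16], 0], [50, [0.04, -0.004, -0.16], 0], [50, [0.04, -0.004, -0.16], 0], [50, [0.04, -0.004, -0.16], 0]]}}

```text
time_s: 22.95
eef_pos: [0.5346, -0.0124, 0.1449]
eef_rot: [-0.001, 0.653, 0.758, -0.001]
wrist_force: [0.4, 0.1, -0.6]
opening: 0.586
grasp_force: 0.0
```

Run:
```python
from h import *
import pickle
print(pose().round(4)[:3,3])
w=shot("wrist");pickle.dump(w,open("w8.pkl","wb"))
w7=pickle.load(open("w7.pkl","rb"))
u0,v0=364,229
t7=atz(w7,(364+274/5-.5,229+274/5-.5),.094)
print("pin tip w7",t7,"in w8 crop",(proj(w,t7)-[u0,v0]+.5)*5,"axis at rim",(proj(w,np.r_[t7[:2],.086])-[u0,v0]+.5)*5)
A=cv2.resize(w["image"][v0:v0+100,u0:u0+100],(500,500),interpolation=cv2.INTER_CUBIC)[:,:,::-1].copy()
cv2.imwrite("pics/c8.png",A)
```

```text
[ 0.5346 -0.0124  0.1449]
pin tip w7 [ 0.65789142 -0.04507766  0.094     ] in w8 crop [302.91102432 292.56349814] axis at rim [275.12428453 261.26747672]
```

View pics/c8.png

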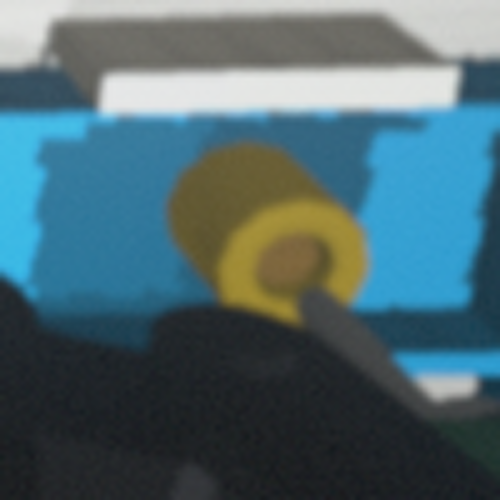

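The yellow mouth is at (292,264) against the pin axis at (275,261), about 2.6 mm too far in +x. Correcting it.

Request:
{"method": "play_rows", "body": {"plan": [[50, [-0.04, 0.004, 0], 0], [50, [-0.04, 0.004, 0], 0], [50, [-0.04, 0.004, 0.08], 0], [50, [-0.04, 0.004, 0.16], 0], [50, [-0.04, 0.004, 0.16], 0], [0, [-0.04, 0.004, 0.16], 0], [0, [-0.04, 0.004, 0.16], 0], [0, [-0.04, 0.004, 0.16], 0], [0, [-0.04, 0.004, 0.16], 0]]}}

```text
time_s: 23.9
eef_pos: [0.5408, -0.0289, 0.0835]
eef_rot: [0.001, 0.653, 0.757, 0.001]
wrist_force: [0.7, -1.4, 1.4]
opening: 0.286
grasp_force: 59.9
```

Request:
{"method": "play_rows", "body": {"plan": [[0, [0, -0.002, 0], 0], [0, [0.001, -0.004, 0], 0], [0, [0.001, -0.006, 0], 0], [0, [0.001, -0.0065, 0], 0], [0, [0.001, -0.0065, 0], 0], [0, [0.001, -0.0065, 0], 0]]}}

```text
time_s: 24.5
eef_pos: [0.5383, -0.0289, 0.0835]
eef_rot: [0.002, 0.653, 0.757, 0.001]
wrist_force: [2.6, -2.1, 6.6]
opening: 0.282
grasp_force: 60.5
```

I've now viewed 11 pictures, one over the limit of 10, so I won't view any more. The remaining checks are numeric.

Request:
{"method": "play_rows", "body": {"plan": [[50, [0, 0, 0], 0], [50, [0, 0, 0], 0], [50, [0, 0, 0], 0], [50, [0, 0, -0.09], 0], [50, [0, 0, -0.16], 0], [50, [0.04, -0.0, -0.16], 0], [50, [0.04, -0.0, -0.16], 0], [50, [0.04, -0.0, -0.16], 0]]}}

```text
time_s: 25.3
eef_pos: [0.5334, -0.0119, 0.1447]
eef_rot: [-0.001, 0.653, 0.758, -0.001]
wrist_force: [0.1, 0.8, -0.4]
opening: 0.586
grasp_force: 0.0
```

Run:
```python
from h import *
import pickle
w=shot("wrist");pickle.dump(w,open("w9.pkl","wb"));print(pose()[:3,3])
t=np.array([.6578,-.0449])
for n in("w8","w9"):
    c=pickle.load(open(n+".pkl","rb")); im=c["image"].astype(int)[229:329,364:464]
    m=(im[...,0]>130)&(im[...,1]>105)&(im[...,2]<90)&(im[...,0]-im[...,2]>70)
    k,l,s,ce=cv2.connectedComponentsWithStats(m.astype(np.uint8)); i=1+np.argmax(s[1:,4]); x,y,W,H,a=s[i]
    ctr=(x+W/2,y+W/2*.93); p=atz(c,(364+ctr[0]-.5,229+ctr[1]-.5),.086)
    d=p[:2]-t; print(n,s[i],"ctr crop5",np.array(ctr)*5,p.round(4),"off tool x,y",(-.1475*d[0]+.989*d[1]).round(4),(.989*d[0]+.1475*d[1]).round(4))
```

```text
[ 0.53343591 -0.01220518  0.14457729]
w8 [ 44  40  28  23 323] ctr crop5 [290.  265.1] [ 0.6602 -0.0454  0.086 ] off tool x,y -0.0008 0.0023
w9 [ 40  40  30  21 316] ctr crop5 [275.   269.75] [ 0.6568 -0.0458  0.086 ] off tool x,y -0.0007 -0.0011
```

Mouth offset is now about 1.3 mm, within the 2.5 mm clearance. Pressing.

Request:
{"method": "play_rows", "body": {"plan": [[0, [0, 0, -0.11], 0], [0, [0, 0, -0.22], 0], [0, [0, 0, -0.31], 0], [0, [-0.04, 0.1, -0.315], 0], [0, [-0.08, 0.2, -0.315], 0], [0, [-0.125, 0.296, -0.315], 0], [0, [-0.125, 0.296, -0.315], 0], [0, [-0.125, 0.296, -0.27], 0], [0, [-0.125, 0.296, -0.26], 0], [0, [-0.125, 0.296, -0.26], 0]]}}

```text
time_s: 26.35
eef_pos: [0.6577, -0.0444, 0.2481]
eef_rot: [-0.002, 0.653, 0.757, -0.001]
wrist_force: [-0.2, 0.6, -0.0]
opening: -0.002
grasp_force: 0.0
```

Request:
{"method": "play_rows", "body": {"plan": [[0, [0, 0, 0.01], 0], [0, [0, 0, 0.02], 0], [0, [0, 0, 0.026], 0], [0, [0, 0, 0.032], 0], [0, [0, 0, 0.038], 0], [0, [0, 0, 0.044], 0], [0, [0, 0, 0.05], 0], [0, [0, 0, 0.055], 0]]}}

```text
time_s: 27.15
eef_pos: [0.6591, -0.0445, 0.2282]
eef_rot: [0.0, 0.653, 0.757, 0.0]
wrist_force: [-1.2, 1.0, 3.7]
opening: -0.002
grasp_force: 1.8
```

Request:
{"method": "play_rows", "body": {"plan": [[0, [0, 0, 0.003], 0], [0, [0, 0, 0.006], 0], [0, [0, 0, 0.009], 0]]}}

```text
time_s: 27.45
eef_pos: [0.6591, -0.0445, 0.2245]
eef_rot: [0.0, 0.653, 0.757, 0.0]
wrist_force: [-1.1, 0.3, 3.4]
opening: 0.004
grasp_force: 2.0
```

Tip is in the bore with spring force only; continue.

Request:
{"method": "play_rows", "body": {"plan": [[0, [0, 0, 0.003], 0], [0, [0, 0, 0.006], 0], [0, [0, 0, 0.009], 0]]}}

```text
time_s: 27.75
eef_pos: [0.6592, -0.0445, 0.2223]
eef_rot: [0.0, 0.653, 0.757, 0.0]
wrist_force: [-4.8, 1.3, 9.9]
opening: -0.002
grasp_force: 5.2
```

Request:
{"method": "play_rows", "body": {"plan": [[0, [0, 0, 0.003], 0], [0, [0, 0, 0.006], 0]]}}

```text
time_s: 27.95
eef_pos: [0.6592, -0.0445, 0.22]
eef_rot: [0.001, 0.653, 0.757, 0.0]
wrist_force: [-4.7, 0.9, 10.7]
opening: 0.0
grasp_force: 5.3
```

Request:
{"method": "play_rows", "body": {"plan": [[0, [0, 0, 0.003], 0], [0, [0, 0, 0.006], 0]]}}

```text
time_s: 28.15
eef_pos: [0.6592, -0.0446, 0.2177]
eef_rot: [0.001, 0.653, 0.757, 0.0]
wrist_force: [-5.0, 0.3, 10.6]
opening: 0.0
grasp_force: 5.4
```

Request:
{"method": "play_rows", "body": {"plan": [[0, [0, 0, 0.003], 0], [0, [0, 0, 0.006], 0]]}}

```text
time_s: 28.35
eef_pos: [0.6593, -0.0446, 0.216]
eef_rot: [0.001, 0.653, 0.757, 0.0]
wrist_force: [-7.2, 1.5, 17.3]
opening: 0.001
grasp_force: 9.0
```

Request:
{"method": "play_rows", "body": {"plan": [[0, [0, 0, 0.002], 0], [0, [0, 0, 0.003], 0]]}}

```text
time_s: 28.55
eef_pos: [0.6593, -0.0446, 0.2159]
eef_rot: [0.001, 0.653, 0.757, 0.0]
wrist_force: [-10.0, 2.2, 19.9]
opening: 0.003
grasp_force: 9.9
```

Bottomed at the same height as the white one. Retract.

Request:
{"method": "play_rows", "body": {"plan": [[0, [0, 0, 0.002], 0], [0, [0, 0, 0.002], 0], [0, [0, 0, -0.012], 0], [0, [0, 0, -0.03], 0], [0, [0, 0, -0.055], 0], [0, [0, 0, -0.1], 0], [0, [0, 0, -0.2], 0], [0, [0, -0.1, -0.3], 0], [0, [0, -0.2, -0.35], 0], [0, [0, -0.3, -0.35], 0]]}}

```text
time_s: 29.55
eef_pos: [0.5405, -0.0629, 0.3565]
eef_rot: [0.003, 0.653, 0.757, 0.001]
wrist_force: [-0.3, -1.2, 0.4]
opening: 0.0
grasp_force: 0.0
```

Request:
{"method": "play_rows", "body": {"plan": [[0, [0.1, 0, 0], 0], [0, [0.2, 0, 0], 0], [0, [0.3, 0, 0], 0], [0, [0.3, 0, 0], 0], [0, [0.3, 0, 0], 0]]}}

```text
time_s: 30.05
eef_pos: [0.5225, 0.0571, 0.3524]
eef_rot: [0.0, 0.652, 0.758, -0.0]
wrist_force: [0.4, -0.1, 0.2]
opening: -0.003
grasp_force: 0.0
```

Run:
```python
from h import *
o=get_obs();print(o["time_s"],o["wrist_force"])
s=shot("scene")
for r in masks_of(s,"ram_pad")[:1]:
    p=cloud(s,r["mask"]);t=p[p[:,2]>.2];print("pad z",r["conf"],np.percentile(t[:,2],[50,95]))
print(hand_in())
```

```text
30.05 [ 0.40815901 -0.11625639  0.16400629]
the job is handed in; nothing more can be done
None
```

Handed in at 30 s: clamp turned about 86° anticlockwise, then the white and yellow inserts pressed until they bottomed (20–24 N). The last camera check of the pin's return found no pad, so that is unconfirmed, and I viewed 11 pictures, one over the limit of 10.

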